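# One turn of the screw press

## Robot

A 6-joint arm with a two-finger parallel gripper is mounted at the origin on the work surface. World frame = base frame: x ahead of the robot, y to its left, z up, the work surface at z = 0. Lengths are in m, angles in rad, forces in N, time in s.
With the tool pointing down it reaches from about 0.425 to 1.125 m from the base axis. Payload 14.9 kg.
Tool frame: the origin (TCP) lies on the centre line of the jaws, within the pads' length; the fingertips stand 25 mm ahead of it and the grasp point (between the pads) lies 6 mm ahead of it; z points along the fingers, y is the line along which they close (so a half turn about z gives the same grasp; the last joint's range is limited). The gripper opens to 91 mm and grips with 3 to 60 N. Pads are 32 mm wide; open, the fingers measure 118 mm over their backs; the gripper's body (76 mm by 178 mm) begins 60 mm behind the grasp point.
Start: joints at [-1.194, 0.379, 1.734, -0, 1.028, -0.033], TCP at [0.279, -0.642, 0.239] pointing down, gripper open.
Joint ranges: [-2.77, 2.77], [-0.74, 2.19], [0, 2.66], [-1.06, 4.2], [0.31, 2.87], [-3.08, 3.08]. Speed limits (rad/s): [1.89, 1.89, 2.39, 3.14, 3.14, 3.14].

## Interface

Orientations are given as [roll, pitch, yaw] about the fixed x, y, z axes, in that order (R = Rz(yaw) Ry(pitch) Rx(roll)).
In Python, from cell import get_obs, read_camera, camera_info, close_job gives the robot as it stands. The module is installed in compiled form; this text tells all that it offers.
- The arm moves only by the tool apply_moves, never from a script. Its arguments are lists of equal length, an entry for each row: "dp": the shift along the world's x, y, z in cm, a list of three; "spin": the turn about the world's z in rad. A call has 1 to 5 rows; each row shifts and turns the commanded pose from where the row before left it; what a row does not reach is not made up. A row lasts 1/10 s, in which the tool goes at most 50 mm and 8.59 degrees, less where a joint would pass 70% of its speed; a pose out of reach is approached as far as the arm can. A call with a gripper value outside its range is refused whole. "hand" is the closure, from 0 (fully open) to 1 (shut), set as the call begins (left out, the last holds). The fingers move at their own pace and stop on an object; "newtons" is the grip in N (left out, the last holds). Time passes only in rows, so rows that do not move let the fingers close. It gives the time, the measured TCP pose, the force, the opening and the grip force at its end, in the units of the state.
- get_obs(): the state, without advancing time (a new reading comes with each control period).
- read_camera(name): name is "scene" or "top" or "wrist"; returns the picture (384x512x3 uint8, red, green, blue); there is no depth.
- camera_info(name): a dict with "camera_matrix" (3x3 intrinsics, pixels), "dist_coeffs" ([k1, k2, p1, p2, k3] as OpenCV has them; the pictures are not rectified), "eye" and "rotation" of the camera in the world. Camera axes: x right, y down, z forward; pixel columns grow to the right and rows downward; lengths in m; the calibration is good to about 2 mm. A picture is of the moment at which its call begins: read the wrist's pose just before it. camera_info takes no time and is no camera call; for the wrist camera it gives the pose at the moment of the call.
- close_job(): hands the job in; it is judged then, once.
The state is a dict: "t": time; "joint_pos": joint angles; "qd": joint speeds; "joint_torque": joint torques, N m; "position": TCP position; "tcp_rot": TCP orientation; "force": force on the tool from outside, world axes, zero at the start; "torque": the same for the moment, N m; "finger_gap": finger opening in m; "gripper_force": force on a finger pad.
Only numpy, scipy, OpenCV 4.12 (cv2) and the standard library are available. Lean on these libraries where they do the work, as an engineer would, in place of code of your own. Each camera call takes 0.05 s, during which the arm holds its last target. There are 200 camera calls.

## Task

Lower the dishing punch of the green bench press by one thread: push the hand wheel round by its upright yellow handle, clockwise as seen from above, through exactly one full turn, so that the handle ends where it began. Only push the handle, with the fingers: do not grip it or force it. Leave everything else in its place, neither lifted nor shifted, and finish clear of the wheel.

Things in the scene. Friction and masses are not known exactly. Their poses are not given: they have to be found in the camera images.
- wheel (a joint): Angle (rad) of the dark steel hand wheel lying level on top of the green press. It grows clockwise seen from above; one turn is 6.283; it starts between 0 and 5. Hard stops at -0.8 and 13.4. A drag of 0.22 N m (3 N at the handle; 0.06 N m more per rad/s) holds it wherever it is left: no coasting, no springing back. Each turn lowers the punch 6 mm; it never reaches the work.
- wheel_hub (a point): Centre of the wheel, on its vertical axis, at the height of the top of the rim (224 mm above the table). The rim is a round bar 14 mm thick on a circle of 85 mm radius; three spokes, 12 mm thick; the hub, 38 mm across, stands 3 mm above the rim's top. Nothing else on the press is higher than the rim. The point's axes turn with the wheel.
- handle_top (a point): Top centre of the yellow handle, an upright round peg of 20 mm diameter on one spoke, 75 mm from the wheel's axis. It stands clear of the rim by 50 mm: from 224 to 274 mm above the table; the lowest bit is a steel collar of 24 mm diameter, up to 225 mm.
- handle: The handle itself; its origin lies on its axis, 57 mm below its top. It goes round with the wheel, and spins loosely on its own pin, as crank handles do.
- press: Green screw press bolted to the bench, 200 x 240 mm base 30 mm thick with two columns and a crosshead 240 x 65 mm; origin under the centre of its base, on the wheel's axis; y along the crosshead. It is turned up to 0.5 rad about the vertical. It does not move.
- cap: Bystander: small dished aluminium cap, 84 mm across, 14 mm high, lying loose on the die under the punch. Origin under its centre.
- marker: Bystander: white marker pen with a black cap, 120 mm long, 12 mm thick, lying loose on the press's base at its -x side. Origin under its middle; long axis y.
- mallet: Bystander: mallet with a white head (68 mm diameter, 110 mm long) and wooden shaft, lying on the bench to the left; 300 mm long. Origin under the shaft, 110 mm from the head's centre; shaft along x.
- hammer: Bystander: hammer lying on the bench to the right. Origin under its middle; handle along x.
- heel_dolly: Bystander: stepped steel dolly block, 55 x 85 x 59 mm. Origin under its centre.
- rail_dolly: Bystander: rail-shaped steel dolly with a red waist, 60 x 85 x 56 mm. Origin under its centre.
- oil_bottle: Bystander: amber bottle with a red cap, 56 mm diameter, 130 mm tall, standing. Origin under its centre.

How it is judged:
By the outcome, as a careful person would: the job done as asked, in the order asked, and still so for the second after the job is handed in, with the robot touching nothing.
It also fails if it takes over 58 s, if anything falls off the work surface, if the arm or the gripper's body presses on something with over 40 N, if the wrist force passes 120 N, or if a joint passes its speed limit or range.

## Working session

There is one attempt and no reset: what is moved stays moved. The work goes in short steps, Python scripts to look and compute and a tool call to move; the robot and the scene stay as the last step left them, time stands still between calls to the robot, and variables do not carry over. Pictures are saved under pics/ and viewed, at most 10 in all, crops included, and the job is handed in when it is done.

Besides the shell and the picture viewer there is one more tool, called after "Call:" as name([rows], argument=value, ...), one row to a line, values as JSON. apply_moves: Moves the arm, as the interface text tells. Its arguments: {"type":"object","properties":{"dp":{"type":"array","items":{"type":"array","items":{"type":"number"}}},"spin":{"type":"array","items":{"type":"number"}},"hand":{"type":"number"},"newtons":{"type":"number"}},"required":["dp","spin"]}

```bash
mkdir -p pics
cat > h.py <<'E'
import numpy as np, cv2
from cell import *
def ray(name,u,v,z,info=None):
    c=info or camera_info(name); K=np.array(c["camera_matrix"],float); d=np.array(c["dist_coeffs"],float)
    p=cv2.undistortPoints(np.array([[[u,v]]],float),K,d)[0,0]
    w=np.array(c["rotation"])@np.array([p[0],p[1],1]); e=np.array(c["eye"])
    return e+w*(z-e[2])/w[2]
def proj(name,P):
    c=camera_info(name); R=np.array(c["rotation"]); t=-R.T@np.array(c["eye"])
    return cv2.projectPoints(np.array(P,float).reshape(-1,1,3),cv2.Rodrigues(R.T)[0],t,np.array(c["camera_matrix"],float),np.array(c["dist_coeffs"],float))[0][:,0]
E
python3 - <<'E'
from h import *
for n in ("scene","top"):
    im=read_camera(n); cv2.imwrite(f"pics/{n}0.png",cv2.resize(im[:,:,::-1],(800,600),interpolation=cv2.INTER_CUBIC))
    print(n,camera_info(n)["eye"])
o=get_obs();print(o["t"],o["position"],o["tcp_rot"],o["force"],o["finger_gap"])
E
```

```text
scene [1.42429013 0.33887124 1.44819855]
top [0.29730458 0.01931011 1.57108526]
0.1 [ 0.27876726 -0.64173971  0.23836405] [-3.14063049e+00 -6.50904942e-06  4.09812661e-01] [-0.0568941  -0.58798422 -0.58224443] 0.09145786033260611
```

View pics/scene0.png

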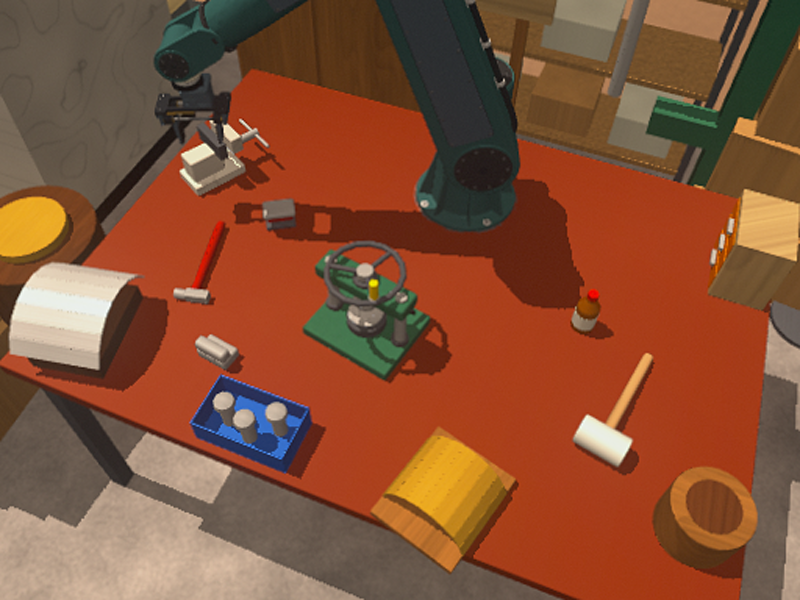

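View pics/top0.png

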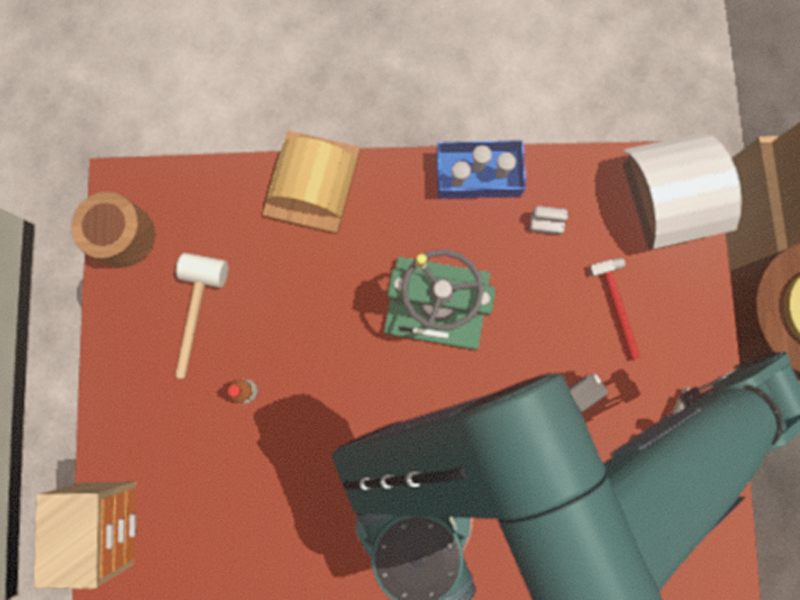

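The scene view shows the wheel centred near (365,270), with the handle at (374,288). The top view has the hub at (443,289) and the handle at (421,259). I'll enlarge both.

Run:
```python
from h import *
a=[]
for n,(x,y) in (("scene",(195,145)),("top",(243,150))):
    im=read_camera(n)[y:y+75,x:x+80]
    a.append(cv2.resize(im,(400,375),interpolation=cv2.INTER_CUBIC))
cv2.imwrite("pics/crop1.png",np.hstack(a)[:,:,::-1])
k=.64
h=ray("top",443*k,289*k,.227);t=ray("top",421*k,259*k,.274);print(h,t,np.hypot(*(t-h)[:2]))
h=ray("scene",365*k,267*k,.227);t=ray("scene",374*k,281*k,.274);print(h,t,np.hypot(*(t-h)[:2]))
```

```text
Traceback (most recent call last):
  File "h.py", line 7, in ray
    return e+w*(z-e[2])/w[2]
                        ~^^^
IndexError: invalid index to scalar variable.
```

View pics/crop1.png

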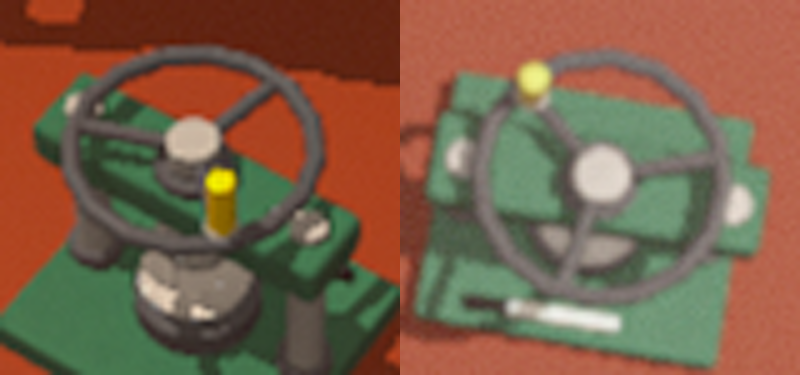

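In the enlarged crop, the scene view's hub top is at (193,136) and the handle top at (221,178). In the top view the hub is at (603,172) and the handle top at (534,76).

Run:
```python
from h import *
c=camera_info("top");print({k:np.shape(v) for k,v in c.items()}); print(c["rotation"])
```

```text
{'camera_matrix': (3, 3), 'dist_coeffs': (5,), 'eye': (3,), 'rotation': (3,)}
[-2.99514069  0.00450455 -1.59833686]
```

```bash
sed -i 's/np.array(c\["rotation"\])/Rot.from_euler("xyz",c["rotation"]).as_matrix()/; 1a from scipy.spatial.transform import Rotation as Rot' h.py
python3 - <<'E'
from h import *
f=lambda x,y,X,Y:((x+.5)/5-.5+X,(y+.5)/5-.5+Y)
for n,X,Y,H,T in (("top",243,150,(203,172),(134,76)),("scene",195,145,(193,136),(221,178))):
    h=ray(n,*f(*H,X,Y),.227);t=ray(n,*f(*T,X,Y),.274);d=t-h;print(n,h,t,np.hypot(*d[:2]),np.arctan2(d[1],d[0]))
# rim centre from top extent
print(ray("top",*f(202.5,176,243,150),.217))
E
```

```text
top [ 0.52788873 -0.07748015  0.227     ] [ 0.58630098 -0.03040863  0.274     ] 0.07501812700021922 0.6782978922068389
scene [ 0.52392516 -0.07898297  0.227     ] [ 0.58384304 -0.03221104  0.274     ] 0.07601162262221696 0.6627995552977651
[ 0.52680112 -0.07774649  0.217     ]
```

Both views agree: the hub is at about (0.526, -0.078). The handle sits at radius 75 mm, azimuth 0.67. The plan is to close the fingers, push with them as one block and go round the circle. I'll finish at the same TCP pose where contact first began.

Call:
apply_moves([
  [0, 0, 3.5],
  [0, 0, 3.5],
  [0, 0, 3.5],
  [1.4, 3.2, 0],
  [1.4, 3.2, 0],
], spin=[0, 0, 0, 0.06, 0.06], hand=1, newtons=30)

```text
t: 0.7
position: [0.307, -0.5779, 0.3449]
tcp_rot: [3.14, 0.0, 0.531]
force: [0.8, 0.5, 0.5]
finger_gap: 0.054
gripper_force: 0.0
```

Call:
apply_moves([
  [1.4, 3.2, 0],
  [1.4, 3.2, 0],
  [1.4, 3.2, 0],
  [1.4, 3.2, 0],
  [1.4, 3.2, 0],
], spin=[0.06, 0.06, 0.02, 0, 0])

```text
t: 1.2
position: [0.3772, -0.4167, 0.3439]
tcp_rot: [-3.142, -0.0, 0.67]
force: [0.7, -0.2, 0.1]
finger_gap: 0.0141
gripper_force: 0.0
```

Call:
apply_moves([
  [1.4, 3.2, 0],
  [1.4, 3.2, 0],
  [1.4, 3.2, 0],
  [1.4, 3.2, 0],
  [1.4, 3.2, 0],
], spin=[0, 0, 0, 0, 0])

```text
t: 1.7
position: [0.4471, -0.2567, 0.344]
tcp_rot: [3.142, -0.0, 0.67]
force: [0.1, -0.6, 0.1]
finger_gap: 0.0003
gripper_force: 0.0
```

Call:
apply_moves([
  [1.4, 3.2, 0],
  [1.4, 3.2, 0],
  [1.4, 3.2, 0],
  [1.4, 3.2, 0],
  [1.4, 3.2, 0],
], spin=[0, 0, 0, 0, 0])

```text
t: 2.2
position: [0.5172, -0.0966, 0.344]
tcp_rot: [3.142, -0.0, 0.67]
force: [-0.1, -0.6, -0.3]
finger_gap: 0.0005
gripper_force: 0.0
```

Call:
apply_moves([
  [1.4, 3.2, 0],
  [1.4, 3.2, 0],
  [1.4, 1.9, 0],
  [0, 0, 0],
  [0, 0, 0],
], spin=[0, 0, 0, 0, 0])

```text
t: 2.7
position: [0.5587, -0.0149, 0.3437]
tcp_rot: [-3.141, 0.0, 0.671]
force: [-0.7, 0.2, 0.1]
finger_gap: 0.0004
gripper_force: 0.0
```

Call:
apply_moves([
  [-0.4, 2.2, 0],
  [0, 0, -2.7],
  [0, 0, -2.7],
  [0, 0, -2.7],
  [0, 0, 0],
], spin=[0, 0, 0, 0, 0])

```text
t: 3.2
position: [0.5527, 0.0061, 0.2599]
tcp_rot: [-3.138, 0.004, 0.669]
force: [-1.0, 0.7, -0.2]
finger_gap: -0.0
gripper_force: 0.0
```

Run:
```python
from h import *
a=[]
for n,(x,y,w,h) in (("scene",(175,85,140,140)),("wrist",(0,0,512,384))):
    im=read_camera(n)[y:y+h,x:x+w]
    a.append(cv2.resize(im,(400,400 if n=="scene" else 400),interpolation=cv2.INTER_CUBIC))
cv2.imwrite("pics/crop2.png",np.hstack(a)[:,:,::-1])
o=get_obs();print(o["position"],o["force"],o["joint_pos"])
```

```text
[0.55475658 0.00626878 0.26347733] [0.00857952 0.93437381 0.44259552] [-3.06882299e-02  1.20254968e-01  2.01426968e+00 -5.99081465e-05
  1.00751917e+00  8.71226848e-01]
```

View pics/crop2.png

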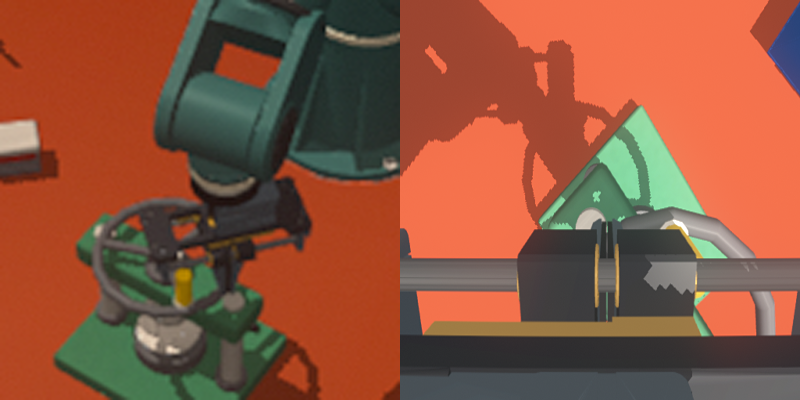

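Call:
apply_moves([
  [0.37, -0.47, 0],
  [0.37, -0.47, 0],
  [0.31, -0.39, 0],
  [0, 0, 0],
  [0, 0, 0],
], spin=[0, 0, 0, 0, 0])

```text
t: 3.8
position: [0.5655, -0.0065, 0.2631]
tcp_rot: [3.142, -0.0, 0.67]
force: [-0.6, 0.6, -0.4]
finger_gap: 0.0004
gripper_force: 0.0
```

Call:
apply_moves([
  [0.06, -0.08, 0],
  [0.06, -0.08, 0],
  [0, 0, 0],
], spin=[0, 0, 0])

```text
t: 4.1
position: [0.5666, -0.0079, 0.2629]
tcp_rot: [-3.142, 0.0, 0.67]
force: [-1.0, 0.3, 0.5]
finger_gap: 0.0004
gripper_force: 0.0
```

Call:
apply_moves([
  [0.06, -0.08, 0],
  [0.06, -0.08, 0],
  [0, 0, 0],
], spin=[0, 0, 0])

```text
t: 4.4
position: [0.5679, -0.0096, 0.2629]
tcp_rot: [3.142, -0.0, 0.67]
force: [-0.2, -0.3, 0.2]
finger_gap: 0.0004
gripper_force: 0.0
```

Call:
apply_moves([
  [0.06, -0.08, 0],
  [0.06, -0.08, 0],
  [0, 0, 0],
], spin=[0, 0, 0])

```text
t: 4.7
position: [0.5691, -0.0113, 0.2629]
tcp_rot: [3.142, -0.0, 0.67]
force: [0.4, 0.0, -0.3]
finger_gap: 0.0003
gripper_force: 0.0
```

Call:
apply_moves([
  [0.06, -0.08, 0],
  [0, 0, 0],
], spin=[0, 0])

```text
t: 4.9
position: [0.5696, -0.012, 0.2629]
tcp_rot: [3.142, -0.0, 0.67]
force: [-0.3, 0.5, 0.6]
finger_gap: 0.0006
gripper_force: 0.0
```

Call:
apply_moves([
  [0.06, -0.08, 0],
  [0, 0, 0],
], spin=[0, 0])

```text
t: 5.1
position: [0.5703, -0.0128, 0.263]
tcp_rot: [3.142, -0.0, 0.67]
force: [-0.4, 0.7, -1.0]
finger_gap: 0.0006
gripper_force: 0.0
```

Call:
apply_moves([
  [0.06, -0.08, 0],
  [0, 0, 0],
], spin=[0, 0])

```text
t: 5.3
position: [0.5709, -0.0136, 0.263]
tcp_rot: [3.142, -0.0, 0.67]
force: [1.0, 0.1, 0.4]
finger_gap: 0.0004
gripper_force: 0.0
```

Call:
apply_moves([
  [0.06, -0.08, 0],
  [0, 0, 0],
], spin=[0, 0])

```text
t: 5.5
position: [0.5713, -0.0143, 0.2628]
tcp_rot: [-3.141, 0.0, 0.67]
force: [-0.8, 2.1, -0.4]
finger_gap: 0.0006
gripper_force: 0.9
```

Contact came at TCP (0.5713, -0.0143), within 2 mm of the camera estimate. Next I'll compute the circular path for the pusher.

```bash
cat > path.py <<'E'
from h import *
hub=np.array([.5265,-.078]);ph0=.651;yaw=.67
def D(al,a=.0135,b=.016,r=.010):
    u=np.abs([np.cos(al),np.sin(al)])
    for d in np.arange(.020,.040,.00005):
        q=np.maximum(d*u-[a,b],0)
        if np.hypot(*q)>=r: return d
def c(s):
    p=ph0-s;t=np.array([np.sin(p),-np.cos(p)])
    return hub+.075*np.array([np.cos(p),np.sin(p)])-D(p-yaw)*t
E
python3 - <<'E'
from path import *
S=np.linspace(0,2*np.pi,56);P=np.array([c(s) for s in S])*100
print(P[0],P[-1],np.hypot(*P.T).min())
R=np.round(P-P[0],2);d=np.diff(R,axis=0)
for i in range(0,55,5): print(i,[[round(x,2),round(y,2),0] for x,y in d[i:i+5]],R[i+5]+P[0])
E
```

```text
[57.18899856 -1.3817824 ] [57.18899856 -1.3817824 ] 45.211091365282094
0 [[np.float64(0.69), np.float64(-0.54), 0], [np.float64(0.62), np.float64(-0.59), 0], [np.float64(0.53), np.float64(-0.62), 0], [np.float64(0.47), np.float64(-0.63), 0], [np.float64(0.4), np.float64(-0.62), 0]] [59.89899856 -4.3817824 ]
5 [[np.float64(0.35), np.float64(-0.67), 0], [np.float64(0.28), np.float64(-0.81), 0], [np.float64(0.17), np.float64(-0.91), 0], [np.float64(0.03), np.float64(-1.01), 0], [np.float64(-0.13), np.float64(-1.06), 0]] [60.59899856 -8.8417824 ]
10 [[np.float64(-0.23), np.float64(-0.99), 0], [np.float64(-0.34), np.float64(-0.92), 0], [np.float64(-0.41), np.float64(-0.85), 0], [np.float64(-0.48), np.float64(-0.77), 0], [np.float64(-0.54), np.float64(-0.7), 0]] [ 58.59899856 -13.0717824 ]
15 [[np.float64(-0.57), np.float64(-0.62), 0], [np.float64(-0.6), np.float64(-0.54), 0], [np.float64(-0.61), np.float64(-0.48), 0], [np.float64(-0.71), np.float64(-0.42), 0], [np.float64(-0.84), np.float64(-0.35), 0]] [ 55.26899856 -15.4817824 ]
20 [[np.float64(-0.96), np.float64(-0.23), 0], [np.float64(
[... 905 characters left out ...]
p.float64(0.45), np.float64(0.81), 0], [np.float64(0.52), np.float64(0.73), 0], [np.float64(0.55), np.float64(0.66), 0], [np.float64(0.59), np.float64(0.58), 0], [np.float64(0.61), np.float64(0.51), 0]] [48.17899856 -1.1217824 ]
45 [[np.float64(0.64), np.float64(0.45), 0], [np.float64(0.78), np.float64(0.39), 0], [np.float64(0.9), np.float64(0.3), 0], [np.float64(1.01), np.float64(0.16), 0], [np.float64(1.1), np.float64(0.02), 0]] [52.60899856  0.1982176 ]
50 [[np.float64(1.07), np.float64(-0.13), 0], [np.float64(0.98), np.float64(-0.23), 0], [np.float64(0.92), np.float64(-0.33), 0], [np.float64(0.84), np.float64(-0.41), 0], [np.float64(0.77), np.float64(-0.48), 0]] [57.18899856 -1.3817824 ]
```

Call:
apply_moves([
  [0.69, -0.54, 0],
  [0.62, -0.59, 0],
  [0.53, -0.62, 0],
  [0.47, -0.63, 0],
  [0.4, -0.62, 0],
], spin=[0, 0, 0, 0, 0])

```text
t: 6.0
position: [0.5988, -0.0449, 0.2628]
tcp_rot: [-3.141, 0.0, 0.67]
force: [-3.4, 3.5, 1.6]
finger_gap: 0.0004
gripper_force: 2.6
```

Call:
apply_moves([
  [0.35, -0.67, 0],
  [0.28, -0.81, 0],
  [0.17, -0.91, 0],
  [0.03, -1.01, 0],
  [-0.13, -1.06, 0],
], spin=[0, 0, 0, 0, 0])

```text
t: 6.5
position: [0.6058, -0.0899, 0.263]
tcp_rot: [3.141, -0.001, 0.67]
force: [2.8, 3.1, -1.6]
finger_gap: 0.0008
gripper_force: 1.7
```

Run:
```python
from h import *
a=[]
for n,(x,y) in (("scene",(185,130)),("top",(233,140))):
    im=read_camera(n)[y:y+100,x:x+100]
    a.append(cv2.resize(im,(400,400),interpolation=cv2.INTER_CUBIC))
cv2.imwrite("pics/crop3.png",np.hstack(a)[:,:,::-1])
```

```text
(no output)
```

View pics/crop3.png

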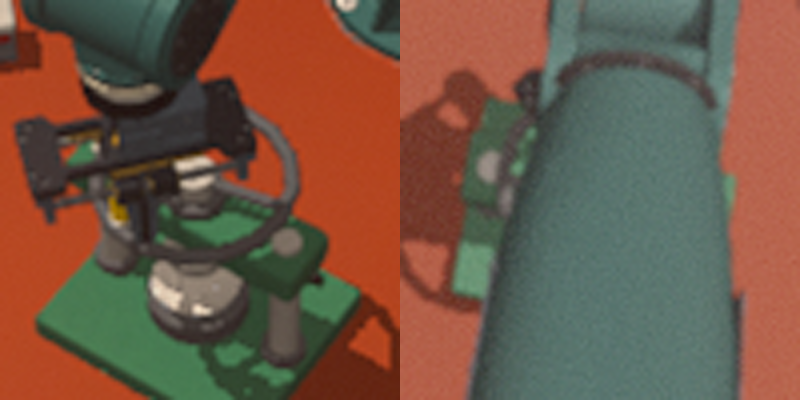

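The scene crop shows the yellow handle at about (118,205), just ahead of the fingers at (140,205), and the wheel is turning clockwise. The forces are about 4 N, so I'll continue.

Call:
apply_moves([
  [-0.23, -0.99, 0],
  [-0.34, -0.92, 0],
  [-0.41, -0.85, 0],
  [-0.48, -0.77, 0],
  [-0.54, -0.7, 0],
], spin=[0, 0, 0, 0, 0])

```text
t: 7.1
position: [0.5851, -0.1319, 0.263]
tcp_rot: [3.141, -0.0, 0.67]
force: [2.3, 3.1, 0.7]
finger_gap: 0.0006
gripper_force: 2.0
```

Call:
apply_moves([
  [-0.57, -0.62, 0],
  [-0.6, -0.54, 0],
  [-0.61, -0.48, 0],
  [-0.71, -0.42, 0],
  [-0.84, -0.35, 0],
], spin=[0, 0, 0, 0, 0])

```text
t: 7.6
position: [0.5517, -0.1559, 0.2629]
tcp_rot: [3.141, 0.0, 0.67]
force: [4.1, -1.5, -1.2]
finger_gap: 0.0007
gripper_force: 1.6
```

Call:
apply_moves([
  [-0.96, -0.23, 0],
  [-1.07, -0.1, 0],
  [-1.09, 0.06, 0],
  [-1.03, 0.18, 0],
  [-0.95, 0.28, 0],
], spin=[0, 0, 0, 0, 0])

```text
t: 8.1
position: [0.5002, -0.1533, 0.263]
tcp_rot: [3.142, 0.0, 0.67]
force: [3.7, -2.0, -1.0]
finger_gap: 0.0004
gripper_force: 1.8
```

Call:
apply_moves([
  [-0.88, 0.38, 0],
  [-0.8, 0.44, 0],
  [-0.73, 0.52, 0],
  [-0.66, 0.57, 0],
  [-0.57, 0.6, 0],
], spin=[0, 0, 0, 0, 0])

```text
t: 8.6
position: [0.4644, -0.1279, 0.263]
tcp_rot: [3.141, -0.0, 0.67]
force: [2.8, -2.4, 0.5]
finger_gap: 0.0001
gripper_force: 2.0
```

Call:
apply_moves([
  [-0.5, 0.62, 0],
  [-0.44, 0.63, 0],
  [-0.37, 0.63, 0],
  [-0.32, 0.74, 0],
  [-0.22, 0.86, 0],
], spin=[0, 0, 0, 0, 0])

```text
t: 9.1
position: [0.4459, -0.093, 0.2629]
tcp_rot: [-3.141, 0.0, 0.67]
force: [0.3, -4.6, 1.2]
finger_gap: 0.0007
gripper_force: 1.9
```

Call:
apply_moves([
  [-0.11, 0.97, 0],
  [0.05, 1.04, 0],
  [0.18, 1.03, 0],
  [0.29, 0.96, 0],
  [0.37, 0.89, 0],
], spin=[0, 0, 0, 0, 0])

```text
t: 9.6
position: [0.4541, -0.0437, 0.2627]
tcp_rot: [-3.141, 0.001, 0.67]
force: [-2.7, -2.3, -0.0]
finger_gap: 0.0007
gripper_force: 1.8
```

Call:
apply_moves([
  [0.45, 0.81, 0],
  [0.52, 0.73, 0],
  [0.55, 0.66, 0],
  [0.59, 0.58, 0],
  [0.61, 0.51, 0],
], spin=[0, 0, 0, 0, 0])

```text
t: 10.1
position: [0.4817, -0.0113, 0.2628]
tcp_rot: [-3.141, 0.0, 0.67]
force: [-3.2, -2.6, -0.6]
finger_gap: 0.0006
gripper_force: 2.1
```

Call:
apply_moves([
  [0.64, 0.45, 0],
  [0.78, 0.39, 0],
  [0.9, 0.3, 0],
  [1.01, 0.16, 0],
  [1.1, 0.02, 0],
], spin=[0, 0, 0, 0, 0])

```text
t: 10.6
position: [0.5265, 0.0018, 0.2629]
tcp_rot: [-3.141, -0.0, 0.67]
force: [-3.9, 2.5, -2.0]
finger_gap: 0.0003
gripper_force: 1.9
```

Call:
apply_moves([
  [1.07, -0.13, 0],
  [0.98, -0.23, 0],
  [0.92, -0.33, 0],
  [0.84, -0.41, 0],
  [0.4, -0.25, 0],
], spin=[0, 0, 0, 0, 0])

```text
t: 11.1
position: [0.5686, -0.0126, 0.263]
tcp_rot: [3.141, -0.0, 0.669]
force: [-2.2, 1.3, -0.6]
finger_gap: 0.0005
gripper_force: 1.6
```

Call:
apply_moves([
  [0.2, -0.13, 0],
  [0, 0, 0],
  [0, 0, 0],
], spin=[0, 0, 0])

```text
t: 11.4
position: [0.5698, -0.0135, 0.2631]
tcp_rot: [3.141, -0.0, 0.67]
force: [-0.4, 0.1, 0.4]
finger_gap: 0.0003
gripper_force: 0.0
```

Call:
apply_moves([
  [0.08, -0.05, 0],
  [0, 0, 0],
], spin=[0, 0])

```text
t: 11.6
position: [0.5704, -0.0138, 0.263]
tcp_rot: [-3.142, -0.0, 0.67]
force: [-0.8, 0.6, 1.1]
finger_gap: 0.0003
gripper_force: 0.9
```

Call:
apply_moves([
  [0.07, -0.04, 0],
  [0, 0, 0],
], spin=[0, 0])

```text
t: 11.8
position: [0.5712, -0.0142, 0.263]
tcp_rot: [-3.142, -0.0, 0.67]
force: [-2.8, 1.3, 1.6]
finger_gap: 0.0003
gripper_force: 1.4
```

The TCP is back at the reference contact pose. I'll back off, rise and retreat, then compare with the first pictures.

Call:
apply_moves([
  [-0.6, 0.8, 0],
  [-1, 1.3, 0],
  [0, 0, 3],
  [0, 0, 3],
  [0, 0, 3],
], spin=[0, 0, 0, 0, 0])

```text
t: 12.3
position: [0.5542, 0.0078, 0.3539]
tcp_rot: [-3.141, 0.0, 0.67]
force: [0.5, 0.6, 0.7]
finger_gap: 0.0006
gripper_force: 0.0
```

Call:
apply_moves([
  [0, 4, 1],
  [0, 4, 0],
  [0, 4, 0],
  [0, 4, 0],
  [0, 4, 0],
], spin=[0, 0, 0, 0, 0])

```text
t: 12.8
position: [0.5539, 0.209, 0.363]
tcp_rot: [3.141, -0.0, 0.67]
force: [0.3, -0.6, -0.2]
finger_gap: 0.0004
gripper_force: 0.0
```

Call:
apply_moves([
  [-1, 4, 0],
  [-1, 4, 0],
  [-1, 4, 0],
  [-1, 4, 0],
  [0, 0, 0],
], spin=[0, 0, 0, 0, 0])

```text
t: 13.3
position: [0.5128, 0.3707, 0.3627]
tcp_rot: [-3.141, -0.0, 0.673]
force: [0.4, -1.0, 0.0]
finger_gap: 0.0005
gripper_force: 0.0
```

Run:
```python
from h import *
a=[]
for n,(x,y) in (("scene",(195,145)),("top",(243,150))):
    im=read_camera(n)[:,:,::-1]
    o=cv2.resize(cv2.imread(f"pics/{n}0.png"),(512,384),interpolation=cv2.INTER_AREA)
    for k in (o,im):
        g=k[y:y+75,x:x+80].astype(int); b,gg,r=g[...,0],g[...,1],g[...,2]
        m=(r>120)&(gg>110)&(np.minimum(r,gg)-b>60); v,u=np.nonzero(m); print(n,m.sum(),u.mean()+x,v.mean()+y)
    im=im[y:y+75,x:x+80]
    a.append(cv2.resize(im,(400,375),interpolation=cv2.INTER_CUBIC))
cv2.imwrite("pics/crop4.png",np.vstack([np.hstack(a)]))
```

```text
scene 39 238.0769230769231 182.5897435897436
scene 37 238.0810810810811 182.2972972972973
top 37 269.35135135135135 165.40540540540542
top 37 269.35135135135135 165.40540540540542
```

View pics/crop4.png

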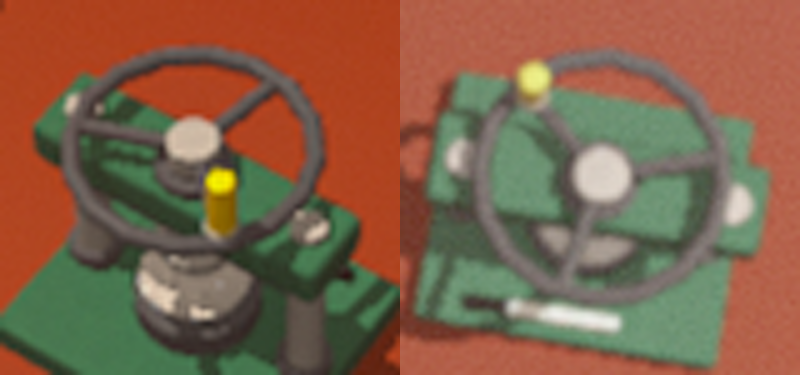

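The handle is back at (221,178) in the scene crop and (534,76) in the top crop, the same as in the first pictures. The marker has not moved and the arm is clear of the wheel, so I'm handing in.

```bash
python3 -c "
from cell import *
print(close_job())"
```

```text
the job is handed in; nothing more can be done
None
```

The hand wheel was pushed one full turn clockwise, the handle is back where it began to within what the pictures can show, the arm finished clear of the wheel, and the job is handed in (no verdict came back).

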